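# Start a hold-to-run test on the bench test box

## Robot

A 6-joint arm with a two-finger parallel gripper is mounted at the origin on a cart in front of the work surface, level with it; the furniture and walls round the work are solid. World frame = base frame: x ahead of the robot, y to its left, z up, the work surface at z = 0. Lengths are in mm, angles in rad, forces in N, time in s.
With the tool pointing down it reaches from about 300 to 775 mm from the base axis. Payload 14.6 kg.
Tool frame: the origin (TCP) lies midway between the tips of the shut fingers; the grasp point (between the pads) lies 19 mm behind it; z points along the fingers, y is the line along which they close (so a half turn about z gives the same grasp; the last joint's range is limited). The gripper opens to 94 mm and grips with 3 to 60 N. Pads are 16 mm wide; open, the fingers measure 119 mm over their backs; the gripper's body (75 mm by 177 mm) begins 78 mm behind the grasp point.
Start: joints at [-1.399, 0.3, 1.521, -0, 1.321, -0.067], TCP at [130.089, -534.384, 205.446] pointing down, gripper open.
Joint ranges: [-3.03, 3.03], [-0.79, 2.21], [0.23, 2.52], [-1.04, 4.18], [0, 3.07], [-2.55, 2.55]. Speed limits (rad/s): [2.22, 2.22, 2.57, 3.14, 3.14, 3.14].

## Interface

Orientations are given as [roll, pitch, yaw] about the fixed x, y, z axes, in that order (R = Rz(yaw) Ry(pitch) Rx(roll)).
In Python, from cell import manip, camera gives the robot as it stands.
- The arm moves only by the tool move_arm, never from a script. Its arguments are lists of equal length, an entry for each row: "dp": the shift along the world's x, y, z in mm, a list of three; "rotation": the turn, a rotation vector about the world's x, y, z in rad, a list of three; "hand": the opening, from 0 (shut) to 1 (fully open). A call has 1 to 10 rows; each row shifts and turns the commanded pose from where the row before left it; what a row does not reach is not made up. A row lasts 1/8 s, in which the tool goes at most 62.5 mm and 10.7 degrees, less where a joint would pass 70% of its speed; a pose out of reach is approached as far as the arm can. A call with a gripper value outside its range is refused whole. The fingers move at their own pace and stop on an object; "newtons" is the grip in N (left out, the last holds). Time passes only in rows, so rows that do not move let the fingers close. It gives the time, the measured TCP pose, the force, the opening and the grip force at its end, in the units of the state.
- manip.read_state(): the state, without advancing time (a new reading comes with each control period).
- camera(name): name is "side" or "top"; returns a dict with "image" (400x640x3 uint8, red, green, blue), "fx", "fy", "cx", "cy" (pixels), "k1" (the pictures are not rectified: a ray, as slopes to the right and down, at radius r is drawn at 1 + k1 r^2 times it, then the intrinsics apply), "R" (3x3) and "t" (3): a world point X has camera coordinates R X + t. Camera axes: x right, y down, z forward; pixel columns grow to the right and rows downward; lengths in mm; the calibration is good to about 2 mm. A picture is of the moment at which its call begins. There is no depth.
- manip.sign_off(): hands the job in; it is judged then, once.
The state is a dict: "clock": time; "joints": joint angles; "qd": joint speeds; "effort": joint torques, N m; "eef_pos": TCP position; "eef_rot": TCP orientation; "wrist_force": force on the tool from outside, world axes, zero at the start; "moment": the same for the moment, N m; "finger_gap": finger opening in mm; "finger_force": force on a finger pad.
Only numpy, scipy, OpenCV 4.12 (cv2) and the standard library are available. Lean on these libraries where they do the work, as an engineer would, in place of code of your own. Each camera call takes 0.05 s, during which the arm holds its last target. There are 200 camera calls.

## Task

Start a test run on the grey test box with the fingertips, pressing from above: first press down the white-striped end of the black rocker so that the rocker tips fully over, then push the yellow button right in (it stays in), and then press the green button fully down and keep it down: the program finishes while the fingers still hold the green button down. Do the three in that order and do not press the red stop button. The block, capacitor, knob and heat sink standing round the box are not part of the job: leave them where they stand, neither pushed nor lifted.

Things in the scene. Friction and masses are not known exactly. Their poses are not given: they have to be found in the camera images.
- test_box: grey box with a white top panel, fixed to the bench: 130 mm (its x) by 270 mm (its y), panel 50 mm above the bench. Origin: centre of its underside; x points to its back edge, where two terminals stand 9 mm high. Its four controls, the tallest things on it, stand in a row along its y, 62 mm apart, 10 mm in front of its centre line; which is in which place varies.
- rocker_on_end (a point): point to press on the black paddle rocker: on the top face of its white-striped half, 20 mm from the pivot line towards the back (+x) of the box. It moves with the rocker: at the start up to 20 mm above the panel, 12 mm above it when fully over. Each half is 26 mm long (box x) and 28 mm wide; bezel 64x38 mm, 3 mm high.
- rocker (a joint): rocker angle, rad: 0 = off (striped half slopes up from the pivot, plain half level), 0.4 = fully over (striped half level, at its stop; plain half slopes up). The pivot line is 12 mm above the panel. It stays where it is left; about 2.5 N at the pressing point moves it.
- yellow_top (a point): centre of the top face of the yellow square push button (28 mm cap in a 44 mm square black housing 12 mm high); at rest 22 mm above the panel. Moves with the button.
- yellow_button (a joint): how far the yellow button is pushed in, m: 0 = out (starts 0 to 1 mm in), 0.006 = fully in (stop). No spring: about 4 N pushes it and it stays where it is left.
- green_button_top (a point): centre of the top face of the green round button (28 mm across in a 44 mm round black housing 12 mm high); at rest 22 mm above the panel. Moves with the button.
- green_button (a joint): how far the green button is down, m: 0 = up, 0.006 = fully down (stop). Spring return: starts to move at about 1.5 N, fully down takes about 5 N.
- red_button_top (a point): centre of the top face of the red round stop button (28 mm across in a 44 mm round black housing 12 mm high), 22 mm above the panel. Not to be pressed.
- red_button (a joint): how far the red button is down, m: 0 = up, 0.006 = fully down; same spring as the green one.
- spacer_block_mid (a point): bare aluminium spacer block, 30x45x20 mm; loose on the bench beside the box, to be left alone; this point is at its centre, half-way up
- capacitor_mid (a point): black electrolytic capacitor standing upright, 26 mm across, 35 mm high; loose on the bench beside the box, to be left alone; this point is at its centre, half-way up
- silver_knob_mid (a point): silver-white round spare knob, 28 mm across, 20 mm high; loose on the bench beside the box, to be left alone; this point is at its centre, half-way up
- finned_sink_mid (a point): black finned heat sink, 30x40x22 mm; loose on the bench beside the box, to be left alone; this point is at its centre, half-way up

How it is judged:
By the outcome, as a careful person would: the job done as asked, in the order asked, and still so for the second after the job is handed in, while the arm keeps its last pose, push and grip.
It also fails if it takes over 35 s, if anything falls off the work surface, if the arm or the gripper's body presses on something with over 40 N, if the wrist force passes 120 N, or if a joint passes its speed limit or range.

## Working session

There is one attempt and no reset: what is moved stays moved. The work goes in short steps, Python scripts to look and compute and a tool call to move; the robot and the scene stay as the last step left them, time stands still between calls to the robot, and variables do not carry over. Pictures are saved under pics/ and viewed, at most 10 in all, crops included, and the job is handed in when it is done.

Besides the shell and the picture viewer there is one more tool, called as name(argument=value, ...) on one line, values as JSON. move_arm: Moves the arm, as the interface text tells. Its arguments: {"type":"object","properties":{"dp":{"type":"array","items":{"type":"array","items":{"type":"number"}}},"rotation":{"type":"array","items":{"type":"array","items":{"type":"number"}}},"hand":{"type":"array","items":{"type":"number"}},"newtons":{"type":"number"}},"required":["dp","rotation","hand"]}

```bash
mkdir -p pics; cat > h.py <<'E'
import numpy as np, cv2
from cell import manip, camera
def ray(c,u,v):
    d=np.array([[c["k1"],0,0,0]]); K=np.array([[c["fx"],0,c["cx"]],[0,c["fy"],c["cy"]],[0,0,1]],float)
    p=cv2.undistortPoints(np.array([[[u,v]]],float),K,np.array([c["k1"],0,0,0],float))[0,0]
    R=np.array(c["R"]);t=np.array(c["t"])
    return -R.T@t, R.T@np.array([p[0],p[1],1])
def onplane(c,u,v,z):
    o,d=ray(c,u,v); return o+d*(z-o[2])/d[2]
E
python3 - <<'E'
from h import *
import pickle
for n in("top","side"):
    c=camera(n); pickle.dump(c,open(n+".pkl","wb")); cv2.imwrite(f"pics/{n}0.png",c["image"][:,:,::-1])
    print(n,c["fx"],c["k1"],(-np.array(c["R"]).T@np.array(c["t"])).round())
s=manip.read_state(); print(s)
E
```

```text
top 503.315889485518 -0.012734762108592165 [ 456.  164. 1123.]
side 374.35883773639586 0.028196883946098376 [203. 864. 460.]
{'clock': 0.1, 'joints': array([-1.39859493e+00,  3.00391401e-01,  1.52151580e+00,  5.44902163e-06,
        1.32069943e+00, -6.65724127e-02]), 'qd': array([-0.0009293 , -0.00127381, -0.00165832, -0.0008419 ,  0.00171718,
        0.00120028]), 'effort': array([ 1.46904367e-03, -5.32643545e+01, -3.53284907e+01,  7.09875533e-02,
        2.35305307e-02, -6.17485557e-05]), 'eef_pos': array([ 130.05433939, -534.16133222,  204.95766168]), 'eef_rot': array([-3.14058127e+00, -7.27198551e-05,  2.38772422e-01]), 'wrist_force': array([ 0.1966899 , -0.45967372,  0.0038844 ]), 'moment': array([-0.01418438, -0.03264592, -0.00797318]), 'finger_force': 0.0, 'finger_gap': 93.80992708138209}
```

View pics/top0.png

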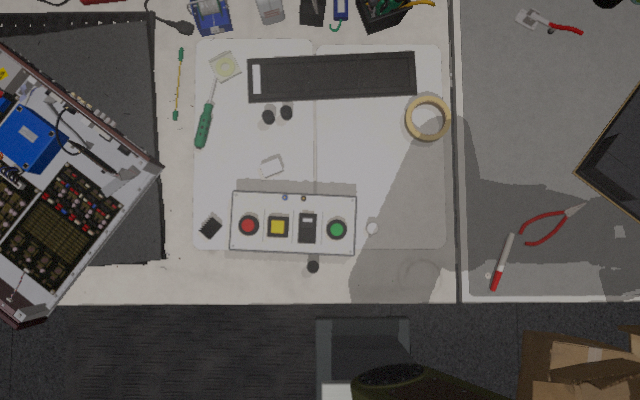

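View pics/side0.png

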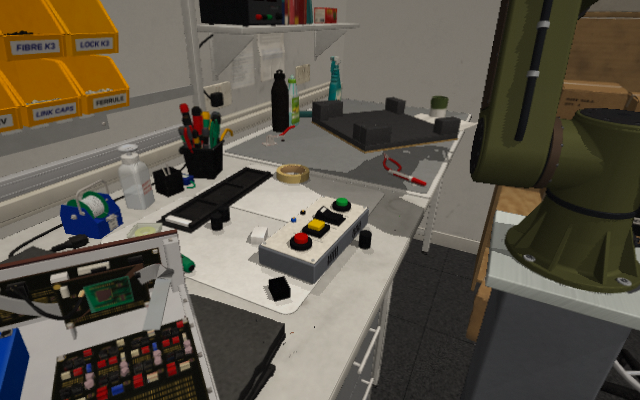

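Top view: red (248,226), yellow (278,227), rocker (307,228), green (337,230). The terminals at the row-197 edge mark the back. Capacitor is at (313,267), knob (372,228), sink (210,226), block (271,166).

```bash
python3 - <<'E'
from h import *
import pickle
C={n:pickle.load(open(n+".pkl","rb")) for n in("top","side")}
boxes={"top":(225,185,362,262),"side":(250,185,380,285)}
P={}
for n,c in C.items():
    x0,y0,x1,y1=boxes[n]; im=c["image"][y0:y1,x0:x1]; hsv=cv2.cvtColor(np.ascontiguousarray(im),cv2.COLOR_RGB2HSV)
    for k,(lo,hi) in {"red":((0,140,110),(8,255,255)),"yellow":((22,140,120),(33,255,255)),"green":((45,120,60),(85,255,255))}.items():
        m=cv2.inRange(hsv,lo,hi); _,L,S,ce=cv2.connectedComponentsWithStats(m); i=1+S[1:,4].argmax()
        u,v=ce[i]+[x0,y0]; P[n,k]=(u,v); print(n,k,round(u,1),round(v,1),S[i], onplane(c,u,v,71).round(1))
for k in("red","yellow","green"):
    o1,d1=ray(C["top"],*P["top",k]);o2,d2=ray(C["side"],*P["side",k])
    s=np.linalg.lstsq(np.c_[d1,-d2],o2-o1,rcond=None)[0]; print(k,(o1+s[0]*d1).round(1),(o2+s[1]*d2).round(1))
g=onplane(C["top"],*P["top","green"],71);r=onplane(C["top"],*P["top","red"],71);print(np.linalg.norm(g-r),"yaw",np.arctan2(*(r-g)[:2])*-1, "rocker",(g+(r-g)/3))
for k,(u,v) in dict(cap=(313,267),knob=(372,228),sink=(210,226),block=(271,166)).items(): print(k,onplane(C["top"],u,v,20).round())
im=np.vstack([cv2.resize(C["top"]["image"][185:260,225:365],(784,420),interpolation=cv2.INTER_CUBIC)])
cv2.imwrite("pics/crop1.png",im[:,:,::-1])
E
```

```text
top red 247.4 225.0 [ 17  34  12  13 125] [492.7 312.   71. ]
top yellow 277.0 226.3 [ 46  35  13  14 166] [489.4 250.2  71. ]
top green 336.1 229.1 [106  39  12  11  97] [482.8 126.8  71. ]
side red 301.2 237.2 [ 45  48  13  10 105] [486.5 316.7  71. ]
side yellow 316.1 224.1 [ 58  34  17  12 132] [483.2 257.7  71. ]
side green 341.8 201.4 [86 13 12  8 78] [476.2 135.3  71. ]
red [492.8 312.5  67.3] [489.5 311.   66.9]
yellow [489.6 250.6  65.9] [487.  249.5  65.8]
green [482.9 126.6  65.8] [479.8 125.5  65.8]
185.45359404011202 yaw -0.05359449551402006 rocker [486.08359639 188.53395059  71.        ]
cap [402. 176.  20.]
knob [486.  46.  20.]
sink [493. 401.  20.]
block [624. 268.  20.]
```

View pics/crop1.png

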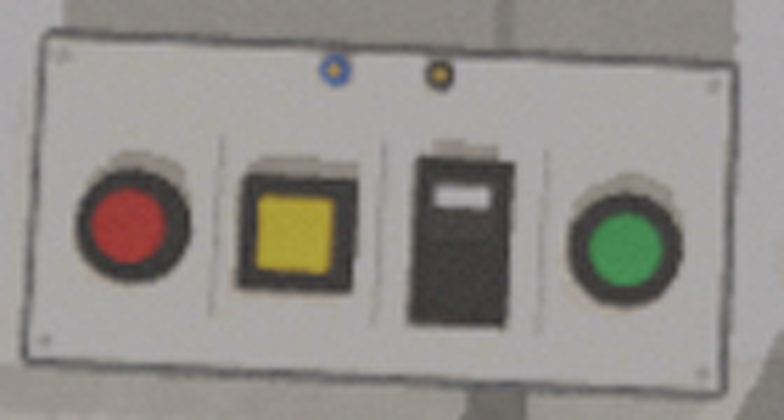

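Clear layout: the white stripe is on the back half of the rocker (crop 462,195). Box yaw is about -0.054 and the rocker press point is near (506,187). Moving over with fingers shut.

move_arm(dp=[[27,52,0],[27,52,0],[27,52,0],[27,52,0],[27,52,0],[27,52,0],[27,52,0],[27,52,0],[27,52,0],[27,52,0]], rotation=[[0,0,-0.03],[0,0,-0.03],[0,0,-0.03],[0,0,-0.03],[0,0,-0.03],[0,0,-0.03],[0,0,-0.03],[0,0,-0.03],[0,0,-0.03],[0,0,-0.02]], hand=[0,0,0,0,0,0,0,0,0,0])

```text
clock: 1.35
eef_pos: [400.6, -12.4, 205.5]
eef_rot: [3.142, -0.0, -0.052]
wrist_force: [0.3, -0.8, 0.4]
finger_gap: 0.6
finger_force: 0.0
```

Remaining to above the rocker: (+105, +200, -100).

move_arm(dp=[[26,50,0],[26,50,0],[27,50,0],[27,50,-20],[0,0,-40],[0,0,-40],[0,0,0],[0,0,0]], rotation=[[0,0,0],[0,0,0],[0,0,0],[0,0,0],[0,0,0],[0,0,0],[0,0,0],[0,0,0]], hand=[0,0,0,0,0,0,0,0])

```text
clock: 2.35
eef_pos: [506.8, 185.7, 107.0]
eef_rot: [-3.141, -0.002, -0.051]
wrist_force: [-0.3, 0.5, 0.8]
finger_gap: -0.1
finger_force: 0.0
```

```bash
python3 - <<'E'
from h import *
import pickle
print({k:v for k,v in manip.read_state().items() if k in("joints","eef_pos","wrist_force")})
c=camera("side"); cv2.imwrite("pics/s2.png",cv2.resize(c["image"][120:300,230:430],(800,720*600//720*1))[:,:,::-1])
E
```

```text
{'joints': array([2.83438909e-01, 3.78352902e-01, 1.65876813e+00, 7.48822834e-06,
       1.10280366e+00, 1.90559296e+00]), 'eef_pos': array([506.75529401, 185.73127223, 107.03167951]), 'wrist_force': array([-0.31693779,  0.51986761,  0.82172578])}
```

View pics/s2.png

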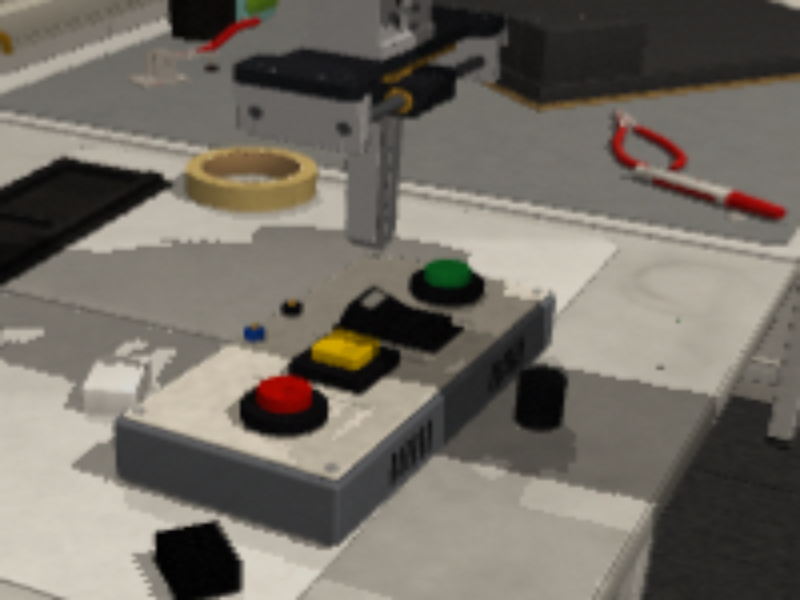

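The tips (370,240) hang above the striped end (372,297). Pressing down.

move_arm(dp=[[0,1,-20],[0,0,-12],[0,0,-4],[0,0,-3],[0,0,-3],[0,0,-2],[0,0,0],[0,0,0]], rotation=[[0,0,0],[0,0,0],[0,0,0],[0,0,0],[0,0,0],[0,0,0],[0,0,0],[0,0,0]], hand=[0,0,0,0,0,0,0,0])

```text
clock: 3.4
eef_pos: [506.5, 186.7, 62.2]
eef_rot: [-3.141, -0.001, -0.051]
wrist_force: [1.0, -0.5, 9.5]
finger_gap: 0.4
finger_force: 4.3
```

move_arm(dp=[[0,0,-1],[0,0,0],[0,0,0]], rotation=[[0,0,0],[0,0,0],[0,0,0]], hand=[0,0,0])

```text
clock: 3.78
eef_pos: [506.6, 186.8, 62.0]
eef_rot: [-3.141, -0.002, -0.051]
wrist_force: [-2.6, -2.3, 19.0]
finger_gap: 0.5
finger_force: 9.4
```

Hard stop reached at z=62, as expected for fully over. Lift and go over yellow (488.5, 250).

move_arm(dp=[[0,0,10],[0,0,28],[-9,32,0],[-9,31,0],[0,0,0],[0,0,0]], rotation=[[0,0,0],[0,0,0],[0,0,0],[0,0,0],[0,0,0],[0,0,0]], hand=[0,0,0,0,0,0])

```text
clock: 4.53
eef_pos: [488.0, 249.1, 98.3]
eef_rot: [3.141, 0.001, -0.051]
wrist_force: [0.6, -0.3, -0.2]
finger_gap: 0.0
finger_force: 0.0
```

```bash
python3 - <<'E'
from h import *
c=camera("side"); cv2.imwrite("pics/s3.png",cv2.resize(c["image"][160:280,250:410],(800,600))[:,:,::-1])
E
```

```text
(no output)
```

View pics/s3.png

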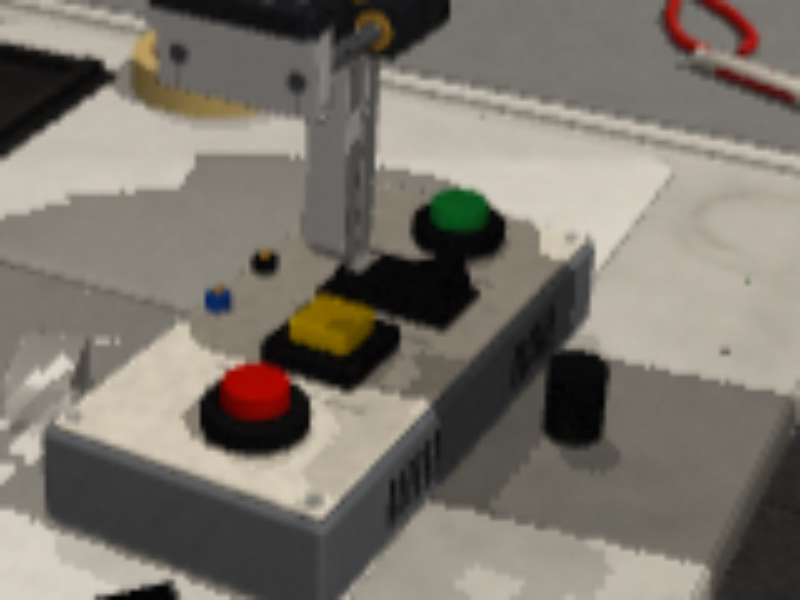

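The rocker has tipped: its plain half now stands up at (455,265). The tips are above yellow (335,325). Pressing yellow; its stop should be at z≈66.

move_arm(dp=[[0,1,-20],[0,0,-5],[0,0,-3],[0,0,-2],[0,0,-2],[0,0,-1],[0,0,0],[0,0,0]], rotation=[[0,0,0],[0,0,0],[0,0,0],[0,0,0],[0,0,0],[0,0,0],[0,0,0],[0,0,0]], hand=[0,0,0,0,0,0,0,0])

```text
clock: 5.58
eef_pos: [488.4, 250.5, 66.1]
eef_rot: [-3.142, -0.001, -0.051]
wrist_force: [-2.3, -4.8, 7.3]
finger_gap: 0.4
finger_force: 4.3
```

move_arm(dp=[[0,0,-1],[0,0,0],[0,0,0]], rotation=[[0,0,0],[0,0,0],[0,0,0]], hand=[0,0,0])

```text
clock: 5.95
eef_pos: [488.5, 250.5, 65.9]
eef_rot: [-3.141, -0.001, -0.051]
wrist_force: [-5.5, -7.3, 17.8]
finger_gap: 0.4
finger_force: 8.9
```

At the stop. Now to green (482, 126.5).

move_arm(dp=[[0,0,10],[0,0,25],[-2,-42,0],[-2,-41,0],[-2,-41,0],[0,0,0],[0,0,0]], rotation=[[0,0,0],[0,0,0],[0,0,0],[0,0,0],[0,0,0],[0,0,0],[0,0,0]], hand=[0,0,0,0,0,0,0])

```text
clock: 6.82
eef_pos: [482.3, 127.1, 99.7]
eef_rot: [-3.141, -0.0, -0.051]
wrist_force: [0.3, 1.0, -0.2]
finger_gap: 0.3
finger_force: 0.0
```

```bash
python3 - <<'E'
from h import *
c=camera("side"); cv2.imwrite("pics/s4.png",cv2.resize(c["image"][160:280,250:410],(800,600))[:,:,::-1])
E
```

```text
(no output)
```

View pics/s4.png

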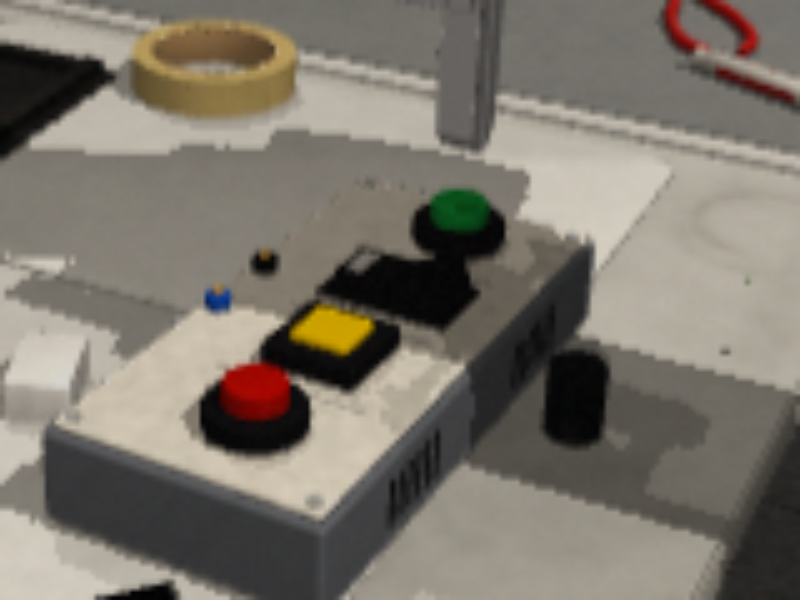

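Yellow (335,328) sits lower in its housing, the rocker (400,285) is over, red (257,390) is still up, and the tips (465,145) are above green (460,210). Pressing green.

move_arm(dp=[[0,0,-20],[0,0,-6],[0,0,-3],[0,0,-2],[0,0,-2],[0,0,-2],[0,0,0],[0,0,0]], rotation=[[0,0,0],[0,0,0],[0,0,0],[0,0,0],[0,0,0],[0,0,0],[0,0,0],[0,0,0]], hand=[0,0,0,0,0,0,0,0])

```text
clock: 7.88
eef_pos: [482.5, 127.0, 65.9]
eef_rot: [-3.141, -0.001, -0.051]
wrist_force: [-9.1, 2.1, 20.7]
finger_gap: 0.2
finger_force: 10.1
```

move_arm(dp=[[0,0,-1],[0,0,0],[0,0,0]], rotation=[[0,0,0],[0,0,0],[0,0,0]], hand=[0,0,0])

```text
clock: 8.25
eef_pos: [482.6, 127.0, 65.7]
eef_rot: [-3.141, -0.002, -0.051]
wrist_force: [-13.4, 1.1, 30.3]
finger_gap: 0.8
finger_force: 15.5
```

Green is at its stop. Ease to about 20 N, check, and hand in.

move_arm(dp=[[0,0,1],[0,0,0],[0,0,0]], rotation=[[0,0,0],[0,0,0],[0,0,0]], hand=[0,0,0])

```text
clock: 8.62
eef_pos: [482.4, 127.0, 65.9]
eef_rot: [-3.141, -0.001, -0.051]
wrist_force: [-8.0, 2.0, 20.5]
finger_gap: 0.4
finger_force: 10.1
```

```bash
python3 - <<'E'
from h import *
c=camera("side"); cv2.imwrite("pics/s5.png",cv2.resize(c["image"][160:280,250:410],(800,600))[:,:,::-1])
E
```

```text
(no output)
```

View pics/s5.png

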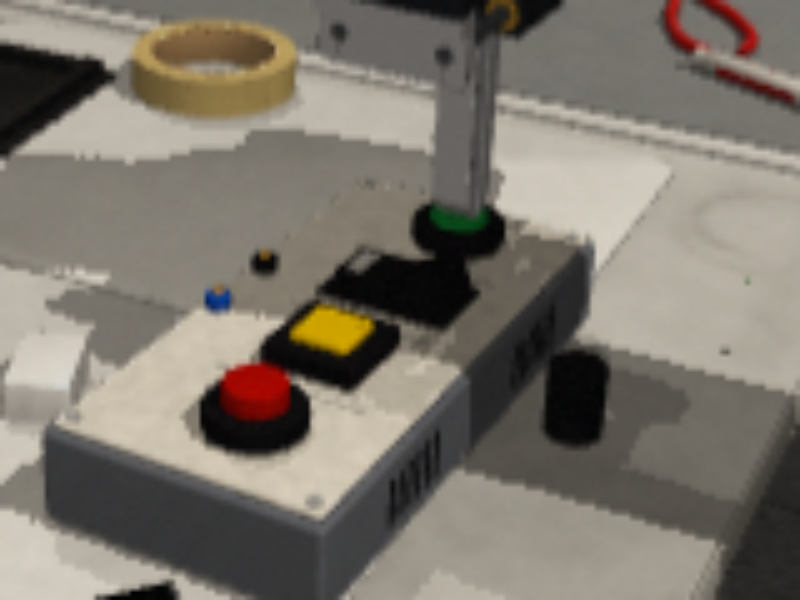

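The tips hold green down (460,215), yellow is in, the rocker is over, red is up, and the capacitor (577,398) has not moved.

```bash
python3 -c "
from cell import manip
print(manip.sign_off())"
```

```text
the job is handed in; nothing more can be done
None
```

The job is handed in at about 8.7 s: the rocker is tipped fully over, yellow is pushed in to its stop, and the fingertips are holding green at its stop with about 20 N; red was not pressed and no loose part was touched.

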